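Clamp a car-key blank in the cutting vice

ROBOT

A 6-joint arm with a two-finger parallel gripper is mounted at the origin on the work surface. World frame = base frame: x ahead of the robot, y to its left, z up, the work surface at z = 0. Lengths are in mm, angles in rad, forces in N, time in s.
With the tool pointing down it reaches from about 400 to 925 mm from the base axis. Payload 3.4 kg.
Tool frame: the origin (TCP) lies on the centre line of the jaws, within the pads' length; the fingertips stand 11 mm ahead of it and the grasp point (between the pads) lies 8 mm behind it; z points along the fingers, y is the line along which they close (so a half turn about z gives the same grasp; the last joint's range is limited). The gripper opens to 85 mm and grips with 20 to 120 N. Pads are 22 mm wide; open, the fingers measure 114 mm over their backs; the gripper's body (76 mm by 85 mm) begins 54 mm behind the grasp point. The pads swing forward as they close: fully open they stand 13 mm farther back than shut.
Start: joints at [-1.409, 0.307, 1.506, -0, 1.328, -0.073], TCP at [133.748, -559.234, 242.305] pointing down, gripper open.
Joint ranges: [-3.12, 3.12], [-1.05, 2.28], [0.14, 2.33], [-1.42, 4.57], [0.1, 2.73], [-2.68, 2.68]. Speed limits (rad/s): [2.57, 2.57, 3.14, 3.14, 3.14, 3.14].

INTERFACE

Orientations are given as [roll, pitch, yaw] about the fixed x, y, z axes, in that order (R = Rz(yaw) Ry(pitch) Rx(roll)).
In Python, from cell import readout, vision, robot gives the robot as it stands. The module is installed in compiled form; this text tells all that it offers.
- The arm moves only by the tool jog_arm, never from a script. Its argument "moves" is a list of rows, each a list of 7 numbers: the gripper's target within -1 to 1 (fully open at 1, half-way at 0, shut at -1), then the shift along the tool's x, y, z in cm, then the turn, a rotation vector about the tool's x, y, z in degrees. In form: [[grip, tx, ty, tz, ax, ay, az], ...]. A call has 1 to 10 rows; each row is the pose to reach, as a shift and turn from the pose commanded when the call began, along the tool's axes at that moment; what a row does not reach only later rows make up. A row lasts 1/8 s, in which the tool goes at most 62.5 mm and 10.7 degrees, less where a joint would pass 70% of its speed; a pose out of reach is approached as far as the arm can. A call with a gripper value outside its range is refused whole. The fingers move at their own pace and stop on an object; "newtons" is the grip in N (left out, the last holds). Time passes only in rows, so rows that repeat a pose let the fingers close. It gives the time, the measured TCP pose, the force, the opening and the grip force at its end, in the units of the state.
- readout.get_state(): the state, without advancing time (a new reading comes with each control period).
- vision.get_image(name): name is "scene" or "top"; returns the picture (480x640x3 uint8, red, green, blue); there is no depth.
- vision.camera_params(name): a dict with "fx", "fy", "cx", "cy" (pixels), "D" ([k1, k2, p1, p2, k3] as OpenCV has them; the pictures are not rectified), "eye" and "attitude" of the camera in the world. Camera axes: x right, y up, looking along -z (the intrinsics and any distortion apply to the point x, -y, -z); pixel columns grow to the right and rows downward; lengths in mm; the calibration is good to about 2 mm. A picture is of the moment at which its call begins. camera_params takes no time and is no camera call.
- robot.sign_off(): hands the job in; it is judged then, once.
The state is a dict: "clock": time; "joints": joint angles; "joint_velocities": joint speeds; "tau": joint torques, N m; "eef_pos": TCP position; "tcp_rot": TCP orientation; "wrist_force": force on the tool from outside, world axes, zero at the start; "wrist_torque": the same for the moment, N m; "finger_gap": finger opening in mm; "grip_force": force on a finger pad.
Only numpy, scipy, OpenCV 4.12 (cv2) and the standard library are available. Lean on these libraries where they do the work, as an engineer would, in place of code of your own. Each camera call takes 0.05 s, during which the arm holds its last target. There are 200 camera calls.

TASK

Get the red-headed key blank ready for cutting: lay it flat in the vice with its blade in the groove and its head on the rest, its shoulder pushed right up against the front of the jaw, and let go of it. Then flip the vice's red cam lever over its high point until it snaps fully closed and the pad grips the blade. Leave the black-headed blank and the other things on the counter where they are.

Things in the scene. Friction and masses are not known exactly. Their poses are not given: they have to be found in the camera images.
- red_blank: Loose car-key blank, about 40 g, lying flat: red plastic head 50 long x 32 wide x 12 high mm and flat brass blade 55 long x 10 wide x 4 thick mm, centred on the head's width and thickness. Origin: centre of the head's underside; x from head to blade tip; z up. The shoulder (flat head end the blade leaves from) is 25 mm, the blade tip 79 mm from the origin along x.
- red_blank_head (a point): Centre of the red head, half-way up (6 mm above its underside), same axes. The head is best gripped here across its 32 mm width.
- black_blank_head (a point): Same point of a second, identical blank with a black head, loose on the counter. Not to be used; leave it where it is.
- vice: Grey hold-down vice bolted to the counter. Origin: on the counter under the centre of the jaw's front face; x points level into the jaw, the way the blade tip must point; y left of that; z up. Base plate 12 mm thick, 100 mm wide, from x = -70 to 160 mm. Jaw 44 mm wide; behind it (x 68 to 160 mm) the arm's cheeks and cam housing, up to 95 mm high.
- jaw (a point): Groove's centre line at the jaw's front face, 36 mm above the counter, vice axes. Groove: open above and in front, 46 mm long, floor 13 mm wide and 34 mm above the counter, sloping walls about 8 mm high, about 22 mm apart at the top. This point is at mid-thickness of a blade lying in it. With the blank home, the shoulder is here and the head's centre is at x = -25, y = 0, z = 0 mm in these axes.
- head_rest (a point): Middle of the top of the dark head rest in front of the jaw, 30 mm above the counter, 26 mm before the jaw's front face, vice axes. 52 mm long, 18 mm wide: it carries the head and leaves room for fingers on both sides, down to the base plate.
- pad: Rubber pad, 11 mm across, on the steel pressing arm; origin at its lower face. With the lever open the arm stands up, the pad some 50 mm behind the jaw's front and 70 mm above the groove. The closing lever swings it down by itself onto the blade, 34 mm behind the jaw's front, where its spring presses with about 4 N.
- lever (a joint): Cam lever angle, rad. 0: open, leaning 25 degrees from upright to the vice's +y; grows as it swings up and over towards -y; 0.44: upright. Up to the high point at 1.13 a spring pushes it back open (up to about 6 N at the red grip); past it the spring snaps it on to the closed stop at 1.745 (15 degrees above level on the -y side).
- lever_pivot (a point): Pivot of the cam lever, 75 mm above the counter, 139 mm behind the jaw's front face on the groove's centre line; same axes as jaw. The lever turns about the x axis here.
- lever_grip (a point): Middle of the lever's red rounded grip (18 mm thick, 51 mm long, along the lever), 78 mm from the pivot; the lever's outer end is 100 mm from the pivot. z points along the lever from pivot to end. Below the grip is a steel shank 10 mm thick.
- padlock_mid (a point): Middle of a loose brass padlock with a steel shackle, 45 wide x 22 thick x 70 high mm, standing on the counter. Bystander.
- lock_cylinder_mid (a point): Middle of a loose steel lock cylinder, 65 x 17 x 33 mm. Bystander.
- oil_mid (a point): Middle of a loose oil bottle with red cap, 40 mm across, 110 mm high. Bystander.
- brush_mid (a point): Middle of a loose hand brush lying on the counter, about 150 to 200 mm long. Bystander.
Mind the look-alikes: they are no part of the job. Leave any blue or purple look-alike of the vice alone.

How it is judged (in metres and radians):
On the way, in this order (a step that is already met when the one before it is completed fails the run):
1. the red blank lies home in the vice and is let go, with the lever still open (x of red_blank_head in the frame of jaw between -0.0285 and -0.022 m and y of red_blank_head in the frame of jaw between -0.004 and 0.004 m and z of red_blank_head in the frame of jaw between -0.003 and 0.004 m and angle between the x axis of red_blank_head and the x axis of jaw, either way round below 0.12 rad and angle between the z axis of red_blank_head and the z axis of jaw, either way round below 0.12 rad and value of joint lever below 0.4 rad and contact force between the fingers and red_blank below 0.1 N), for 0.2 s.
2. the lever has snapped closed and the pad grips the blade (x of red_blank_head in the frame of jaw between -0.0285 and -0.022 m and y of red_blank_head in the frame of jaw between -0.004 and 0.004 m and z of red_blank_head in the frame of jaw between -0.003 and 0.004 m and angle between the x axis of red_blank_head and the x axis of jaw, either way round below 0.12 rad and angle between the z axis of red_blank_head and the z axis of jaw, either way round below 0.12 rad and value of joint lever above 1.66 rad and contact force between pad and red_blank above 1.5 N), for 0.2 s.
At the end, for the whole second after the job is handed in: The red blank is clamped and at rest: blade tip into the jaw, head flat (within about 7 degrees) and in line, shoulder within about 3 mm of the jaw's front face, lever fully closed (over 1.66 rad), pad pressing on it with more than 1.5 N (all of step 2 and linear speed of red_blank below 0.02 m/s); the robot touches nothing.
It fails at once if the black-headed blank is moved by more than 30 mm (distance of black_blank_head from where it was at the start of the episode above 0.03 m).
It fails at once if the padlock is moved by more than 30 mm (distance of padlock_mid from where it was at the start of the episode above 0.03 m).
It fails at once if the lock cylinder is moved by more than 30 mm (distance of lock_cylinder_mid from where it was at the start of the episode above 0.03 m).
It fails at once if the oil bottle is moved by more than 30 mm (distance of oil_mid from where it was at the start of the episode above 0.03 m).
It fails at once if the brush is moved by more than 30 mm (distance of brush_mid from where it was at the start of the episode above 0.03 m).
It also fails if it takes over 51 s, if anything falls off the work surface, if the arm or the gripper's body presses on something with over 40 N, if the wrist force passes 120 N, or if a joint passes its speed limit or range.

## Working session

There is one attempt and no reset: what is moved stays moved. The work goes in short steps, Python scripts to look and compute and a tool call to move; the robot and the scene stay as the last step left them, time stands still between calls to the robot, and variables do not carry over. Pictures are saved under pics/ and viewed, at most 10 in all, crops included, and the job is handed in when it is done.

Besides the shell and the picture viewer there is one more tool, called as name(argument=value, ...) on one line, values as JSON. jog_arm: Moves the arm, as the interface text tells. Its arguments: {"type":"object","properties":{"moves":{"type":"array"},"newtons":{"type":"number"}},"required":["moves"]}

```bash
mkdir -p pics; python3 - <<'E'
from cell import readout, vision
import cv2
for n in("scene","top"):
    im=vision.get_image(n); cv2.imwrite(f"pics/{n}0.png",im[:,:,::-1]); print(n,vision.camera_params(n))
s=readout.get_state(); print(s)
E
```

```text
scene {'fx': 602.5625739600027, 'fy': 602.5625739600027, 'cx': 317.40405386809897, 'cy': 238.28618846979276, 'D': array([0.00186205, 0.        , 0.        , 0.        , 0.        ]), 'eye': array([1092.88789157,  -87.56895695, 1081.79794822]), 'attitude': array([ 0.59368814, -0.01409056,  1.40693611])}
top {'fx': 436.0248822388934, 'fy': 436.0248822388934, 'cx': 317.22433266596533, 'cy': 235.9183249668263, 'D': array([0.0050891, 0.       , 0.       , 0.       , 0.       ]), 'eye': array([ 251.54275343,   53.44167836, 1162.34827551]), 'attitude': array([ 0.18887817,  0.0045384 , -1.5956086 ])}
{'clock': 0.1, 'joints': array([-1.40950608e+00,  3.07523785e-01,  1.50754398e+00,  3.64300477e-05,
        1.32837414e+00, -7.35061823e-02]), 'joint_velocities': array([-8.68435584e-04, -1.72553891e-03, -2.15823910e-03, -6.25845088e-04,
       -3.94804599e-05, -3.53622093e-04]), 'tau': array([ 4.61646468e-04, -4.58526027e+01, -2.52608675e+01, -9.22562890e-05,
        5.64223839e-03, -1.06800329e-06]), 'eef_pos': array([ 133.66019841, -558.6377771 ,  241.45799082]), 'tcp_rot': array([-3.13975099e+00, -1.71062425e-04,  2.34787498e-01]), 'wrist_force': array([-0.33458033,  0.11988098,  0.44432449]), 'wrist_torque': array([ 0.00741331, -0.04461921, -0.01528632]), 'grip_force': 0.0, 'finger_gap': 85.40382665475803}
```

View pics/scene0.png

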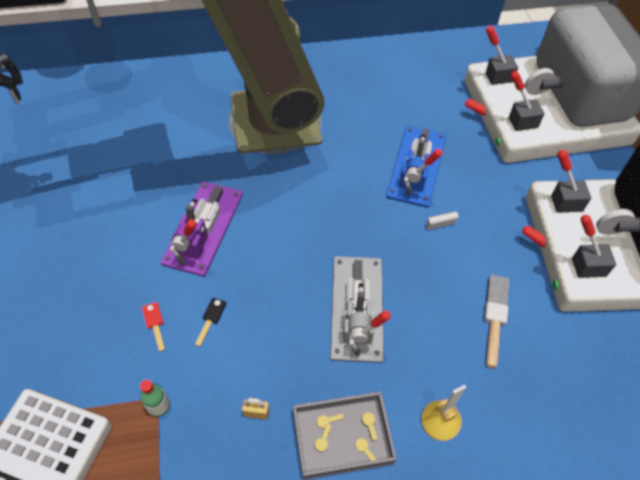

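View pics/top0.png

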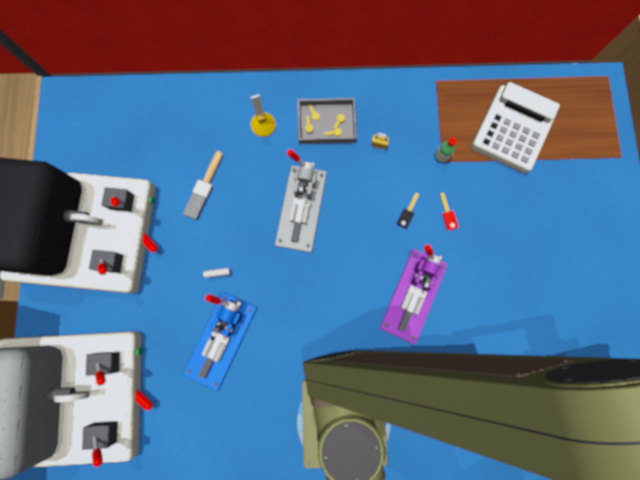

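```bash
cat > h.py <<'E'
import numpy as np, cv2
from scipy.spatial.transform import Rotation as R
from cell import vision, readout
P={n:vision.camera_params(n) for n in("scene","top")}
def ray(n,uv):
    p=P[n];K=np.array([[p["fx"],0,p["cx"]],[0,p["fy"],p["cy"]],[0,0,1]])
    q=cv2.undistortPoints(np.float64(uv).reshape(-1,1,2),K,p["D"]).reshape(-1,2)
    d=np.c_[q[:,0],-q[:,1],-np.ones(len(q))]
    return p["eye"],R.from_euler("xyz",p["attitude"]).apply(d)
def plane(n,uv,z):
    e,d=ray(n,uv); return e+d*((z-e[2])/d[:,2])[:,None]
def tri(uvs,uvt):
    e1,d1=ray("scene",uvs);e2,d2=ray("top",uvt);o=[]
    for a,b in zip(d1,d2):
        s=np.linalg.lstsq(np.c_[a,-b],e2-e1,rcond=None)[0]
        o.append(np.r_[(e1+s[0]*a+e2+s[1]*b)/2,np.linalg.norm(e1+s[0]*a-e2-s[1]*b)])
    return np.round(o,1)
def proj(n,X):
    p=P[n];c=R.from_euler("xyz",p["attitude"]).inv().apply(np.atleast_2d(X)-p["eye"])
    return np.c_[p["cx"]-p["fx"]*c[:,0]/c[:,2],p["cy"]+p["fy"]*c[:,1]/c[:,2]]
def crop(n,im,x,y,w,h,k): return cv2.resize(im[y:y+h,x:x+w],None,fx=k,fy=k,interpolation=cv2.INTER_CUBIC)
E
python3 - <<'E'
from h import *
a=cv2.imread("pics/scene0.png");b=cv2.imread("pics/top0.png")
m=np.vstack([np.hstack([crop(0,a,325,250,80,60*2,5)[:300*2][:300],crop(0,a,325,310,80,60,5)]),np.hstack([crop(0,b,270,145,80,60,5),crop(0,b,270,200,80,60,5)])])
cv2.imwrite("pics/c1.png",m)
for n,im,box in(("scene",a,(130,290,60,70)),("top",b,(430,185,40,55))):
    x,y,w,h=box;c=cv2.cvtColor(im[y:y+h,x:x+w],cv2.COLOR_BGR2HSV)
    H,S,V=cv2.split(c)
    red=((H<8)|(H>172))&(S>130)&(V>80); br=(H>10)&(H<32)&(S>90)&(V>90)
    for nm,mk,z in(("red",red,12),("brass",br,8)):
        vv,uu=np.nonzero(mk);pts=np.c_[uu+x,vv+y]
        r=cv2.minAreaRect(np.float32(plane(n,pts,z)[:,:2]))
        ce=pts.mean(0);print(n,nm,len(pts),ce.round(1),plane(n,[ce],z).round(1),[np.round(t,1) for t in r])
E
```

```text
scene red 300 [152.5 315.8] [[ 514.3 -304.7   12. ]] [array([ 512.3, -305.2]), array([49.5, 29.4]), np.float64(12.2)]
scene brass 99 [158.  336.8] [[ 559.1 -295.6    8. ]] [array([ 559.6, -295.8]), array([54.3,  8.2]), np.float64(11.8)]
top red 152 [449.6 219.4] [[ 507.8 -305.2   12. ]] [array([ 506.7, -305.6]), array([47.7, 28.6]), np.float64(13.4)]
top brass 56 [444.4 202.7] [[ 555.7 -296.2    8. ]] [array([ 555.3, -296.3]), array([52.6,  7.9]), np.float64(13.5)]
```

View pics/c1.png

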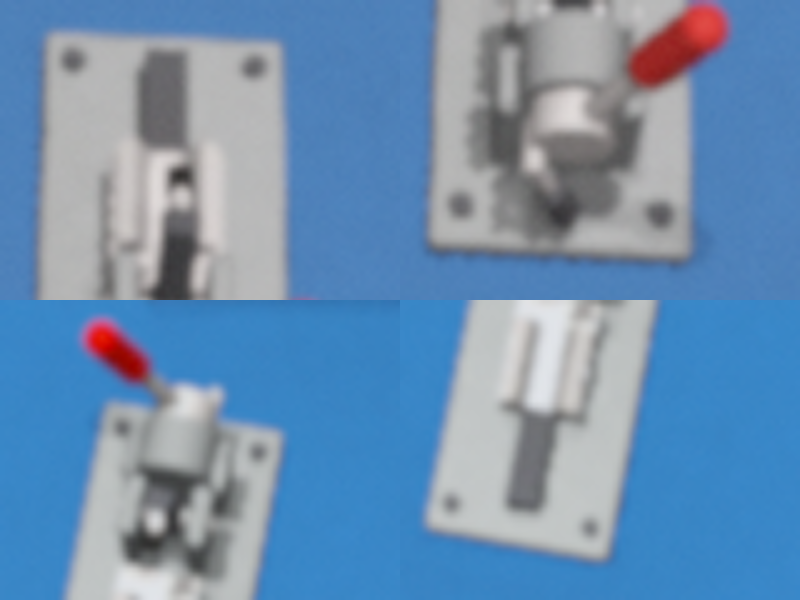

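```bash
python3 - <<'E'
from h import *
S=[(375.2,263),(339.2,261.6),(376.6,352.4),(336.6,350.6),(358,260),(358.6,278.2),(152.5,315.8),(158,336.8)]
T=[(279.6,240.2),(307.6,245.2),(294,170),(321.2,175),(294.6,241.2),(298,221.2),(449.6,219.4),(444.4,202.7)]
print(tri(S,T))
for n,u in(("scene",S),("top",T)):
    q=plane(n,u[:4],12)[:,:2]
    f=q[:2].mean(0);r=q[2:].mean(0);d=r-f;l=np.linalg.norm(d);w=q[0]-q[1]
    a=np.arctan2(d[1],d[0]);print(n,"front",f,"rear",r,"len",l,"w",np.hypot(*w),"yaw",np.degrees(a),np.degrees(np.arctan2(-w[0],w[1])))
    c=(f+r)/2-45*d/l;print("vice origin",c,"jaw top",plane(n,[u[5]],42),"rest front",plane(n,[u[4]],30))
print(readout.get_state()["clock"])
E
```

```text
[[ 4.625e+02  1.544e+02  1.130e+01  1.000e-01]
 [ 4.472e+02  8.010e+01  1.090e+01  1.100e+00]
 [ 6.587e+02  1.132e+02  1.240e+01  8.000e-01]
 [ 6.427e+02  3.860e+01  1.130e+01  1.200e+00]
 [ 4.569e+02  1.157e+02  2.380e+01  4.300e+00]
 [ 5.078e+02  1.053e+02  3.820e+01  4.700e+00]
 [ 5.096e+02 -3.070e+02  3.800e+00  1.500e+00]
 [ 5.568e+02 -2.969e+02  3.700e+00  1.100e+00]]
scene front [455.39660195 117.34719546] rear [650.81163236  76.3921808 ] len 199.66058032236762 w 75.19155821319748 yaw -11.836710421745416 -11.506692992975953
vice origin [509.0609898  106.10023157] jaw top [[510.26489569 106.93166171  42.        ]] rest front [[460.92399151 116.64903286  30.        ]]
top front [454.6487708  116.97237898] rear [650.52909744  75.40861038] len 200.24147728060407 w 76.39020950298084 yaw -11.979882137285603 -11.719547644278075
vice origin [508.56900968 105.53106494] jaw top [[506.51767037 102.84342861  42.        ]] rest front [[455.41094115 113.23652116  30.        ]]
0.1
```

jog_arm(moves=[[1,5,-2,0,0,0,0],[1,10,-4,0,0,0,0],[1,15.5,-6,0,0,0,0],[1,21,-8,0,0,0,0],[1,26.5,-10,2,0,0,0],[1,32,-12,4,0,0,1],[1,37.5,-14,7,0,0,1],[1,42.4,-15.9,10,0,0,1],[1,42.4,-15.9,12,0,0,1],[1,42.4,-15.9,12,0,0,1]], newtons=30)

```text
clock: 1.35
eef_pos: [508.1, -304.2, 120.0]
tcp_rot: [-3.138, 0.004, 0.219]
wrist_force: [-0.1, -0.4, 0.6]
finger_gap: 85.4
grip_force: 0.0
```

Candidates in the scene view are the red blank (152,316), the black blank (215,308), the key blanks in the tray (345,430) and other red parts such as the oil cap (146,387) and lever grips. The loose blank with the red head at (152,316) matches the description. I'll check it in a close crop.

```bash
python3 - <<'E'
from h import *
im=vision.get_image("scene")[:,:,::-1]
cv2.imwrite("pics/s1.png",crop(0,im,80,230,160,150,4))
E
```

```text
(no output)
```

View pics/s1.png

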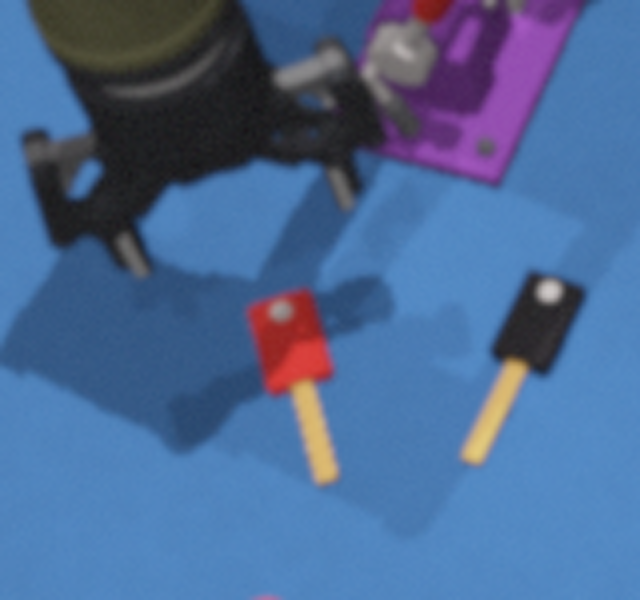

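The crop shows the loose red-headed blank at scene (152,315), with the open fingers on both sides of it. The black blank at (215,308) is clear of them, so the choice stands and I'll descend.

jog_arm(moves=[[0.35,0.1,0.13,3,0,0,0],[0.35,0.1,0.13,6,0,0,0],[0.35,0.1,0.13,8.5,0,0,0],[0.35,0.1,0.13,9.7,0,0,0],[0.35,0.1,0.13,10.3,0,0,0],[0.35,0.1,0.13,10.6,0,0,0],[0.35,0.1,0.13,10.6,0,0,0]])

```text
clock: 2.28
eef_pos: [510.7, -307.4, 16.9]
tcp_rot: [3.141, -0.001, 0.217]
wrist_force: [-0.4, -0.1, -0.2]
finger_gap: 57.3
grip_force: 0.0
```

jog_arm(moves=[[0.35,0,0,0.2,0,0,0],[0.35,0,0,0.3,0,0,0],[-0.2,0,0,0.3,0,0,0],[-0.5,0,0,0.3,0,0,0],[-1,0,0,0.3,0,0,0],[-1,0,0,0.3,0,0,0],[-1,0,0,0.3,0,0,0],[-1,0,0,0.3,0,0,0]], newtons=30)

```text
clock: 3.28
eef_pos: [510.6, -307.1, 13.5]
tcp_rot: [3.141, -0.0, 0.217]
wrist_force: [0.9, -0.5, 3.9]
finger_gap: 31.1
grip_force: 30.7
```

jog_arm(moves=[[-1,0,0,-3,0,0,0],[-1,0,0,-8,0,0,0],[-1,0,0,-13,0,0,0],[-1,0,0,-18,0,0,0],[-1,0.6,-5,-22,0,0,3],[-1,1.3,-10,-24,0,0,6],[-1,2,-15.5,-24,0,0,9],[-1,2.6,-21,-24,0,0,12],[-1,3.3,-26.5,-24,0,0,15],[-1,4,-31.5,-24,0,0,18]])

```text
clock: 4.53
eef_pos: [480.5, 11.0, 252.9]
tcp_rot: [-3.142, 0.001, -0.099]
wrist_force: [0.9, -0.3, 0.4]
finger_gap: 31.0
grip_force: 30.3
```

```bash
python3 - <<'E'
from h import *
s=readout.get_state();print({k:np.round(s[k],3) for k in("clock","eef_pos","tcp_rot","finger_gap","grip_force")})
print(R.from_euler("xyz",s["tcp_rot"]).as_matrix().round(4))
E
```

```text
{'clock': np.float64(4.525), 'eef_pos': array([480.471,  10.99 , 252.915]), 'tcp_rot': array([-3.142e+00,  1.000e-03, -9.900e-02]), 'finger_gap': np.float64(31.004), 'grip_force': np.float64(30.296)}
[[ 9.951e-01 -9.840e-02 -9.000e-04]
 [-9.840e-02 -9.951e-01  2.000e-04]
 [-9.000e-04 -1.000e-04 -1.000e+00]]
```

jog_arm(moves=[[-1,-1,-5,0,0,0,3],[-1,-1.95,-10.2,0,0,0,6.3],[-1,-1.95,-10.2,5,0,0,6.3],[-1,-1.95,-10.2,10,0,0,6.3],[-1,-1.95,-10.2,15,0,0,6.3],[-1,-1.95,-10.2,17.5,0,0,6.3],[-1,-1.95,-10.2,17.5,0,0,6.3],[-1,-1.95,-10.2,17.5,0,0,6.3]])

```text
clock: 5.52
eef_pos: [472.6, 112.7, 78.9]
tcp_rot: [-3.141, -0.001, -0.207]
wrist_force: [0.0, -1.0, 0.1]
finger_gap: 31.2
grip_force: 30.3
```

```bash
python3 - <<'E'
from h import *
s=readout.get_state();print({k:np.round(s[k],4) for k in("clock","eef_pos","tcp_rot","finger_gap","grip_force")})
a=vision.get_image("scene")[:,:,::-1];b=vision.get_image("top")[:,:,::-1]
cv2.imwrite("pics/a2.png",a);cv2.imwrite("pics/b2.png",b)
cv2.imwrite("pics/c2.png",np.hstack([crop(0,a,310,220,90,130,4),crop(0,b,255,150,90,130,4)]))
E
```

```text
{'clock': np.float64(5.525), 'eef_pos': array([472.6136, 112.6653,  78.9465]), 'tcp_rot': array([-3.1413e+00, -9.0000e-04, -2.0680e-01]), 'finger_gap': np.float64(31.1786), 'grip_force': np.float64(30.2991)}
```

View pics/c2.png

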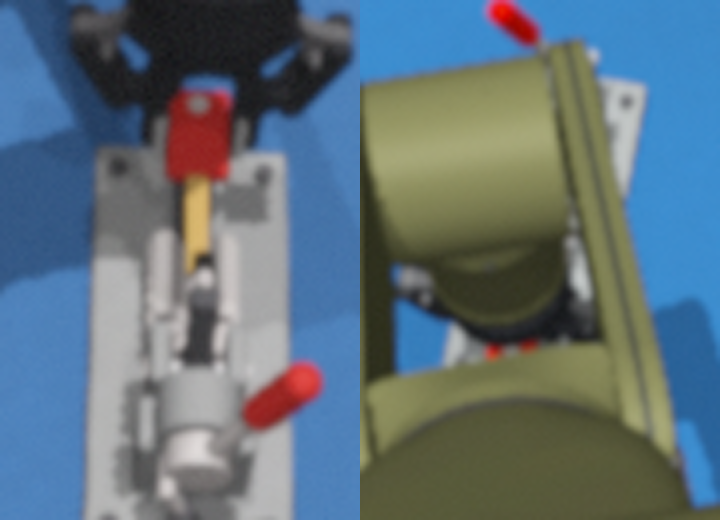

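The head is at crop (200,135) and the blade at crop (197,220), lined up with the groove and short of the jaw. I'll put numbers on it in the vice frame.

```bash
python3 - <<'E'
from h import *
im=cv2.imread("pics/a2.png");x,y,w,h=345,238,30,52
H,S,V=cv2.split(cv2.cvtColor(im[y:y+h,x:x+w],cv2.COLOR_BGR2HSV))
o=np.array([508.8,105.8]);t=np.radians(-11.9);M=np.array([[np.cos(t),np.sin(t)],[-np.sin(t),np.cos(t)]])
for nm,mk,z in(("red",((H<8)|(H>172))&(S>130),77.5),("brass",(H>10)&(H<32)&(S>90)&(V>90),73.5)):
    vv,uu=np.nonzero(mk);q=(plane("scene",np.c_[uu+x,vv+y],z)[:,:2]-o)@M.T
    print(nm,len(q),q.mean(0).round(1),q.min(0).round(1),q.max(0).round(1),cv2.minAreaRect(np.float32(q)))
    if nm=="brass": print(np.polyfit(q[:,0],q[:,1],1))
print("tcp",M@(np.array([472.6,112.7])-o))
E
```

```text
red 294 [-32.9   0.2] [-59.2 -14.6] [-7.3 15.4] ((-33.35813522338867, 0.6382236480712891), (51.81602478027344, 29.988140106201172), 0.6701770424842834)
brass 137 [ 9.7 -0.8] [-12.8  -7.8] [39.3  5.8] ((13.267417907714844, -0.9776716232299805), (52.13602066040039, 13.648435592651367), 0.1377016007900238)
[-0.03095956 -0.45749059]
tcp [-36.84483414  -0.71287951]
```

jog_arm(moves=[[-1,0,0.0,1.5,0,0,0],[-1,0,0,2.5,0,0,0],[-1,0,0,3.1,0,0,0],[-1,0,0,3.4,0,0,0],[-1,0,0,3.4,0,0,0],[-1,0,0,3.4,0,0,0]])

```text
clock: 6.38
eef_pos: [472.2, 112.7, 44.5]
tcp_rot: [-3.141, -0.0, -0.207]
wrist_force: [-0.1, 0.8, -0.6]
finger_gap: 31.0
grip_force: 30.3
```

jog_arm(moves=[[-1,0.3,0,0,0,0,0],[-1,0.6,0,0,0,0,0],[-1,0.8,0,0,0,0,0],[-1,0.9,0,0,0,0,0],[-1,0.9,0,0,0,0,0]])

```text
clock: 7.0
eef_pos: [480.8, 110.7, 44.3]
tcp_rot: [-3.142, 0.0, -0.207]
wrist_force: [-0.7, 0.1, -1.0]
finger_gap: 31.1
grip_force: 30.3
```

jog_arm(moves=[[-1,0.1,0,0,0,0,0],[-1,0.2,0,0,0,0,0],[-1,0.2,0,0,0,0,0]])

```text
clock: 7.38
eef_pos: [482.8, 110.3, 44.3]
tcp_rot: [-3.142, -0.0, -0.207]
wrist_force: [0.6, 0.4, -0.5]
finger_gap: 31.2
grip_force: 30.3
```

jog_arm(moves=[[-1,0.1,0,0,0,0,0],[-1,0.2,0,0,0,0,0],[-1,0.2,0,0,0,0,0]])

```text
clock: 7.75
eef_pos: [484.8, 109.9, 44.3]
tcp_rot: [-3.142, -0.0, -0.207]
wrist_force: [-0.7, -0.8, -0.7]
finger_gap: 31.5
grip_force: 30.3
```

jog_arm(moves=[[-1,0.1,0,0,0,0,0],[-1,0.2,0,0,0,0,0],[-1,0.2,0,0,0,0,0]])

```text
clock: 8.12
eef_pos: [486.6, 109.5, 44.3]
tcp_rot: [3.142, 0.0, -0.207]
wrist_force: [-0.5, -0.3, 0.3]
finger_gap: 31.2
grip_force: 30.3
```

jog_arm(moves=[[-1,0.1,0,0,0,0,0],[-1,0.2,0,0,0,0,0],[-1,0.2,0,0,0,0,0]])

```text
clock: 8.5
eef_pos: [486.6, 109.4, 44.0]
tcp_rot: [3.141, 0.004, -0.207]
wrist_force: [-4.9, 2.3, 2.5]
finger_gap: 31.3
grip_force: 30.6
```

jog_arm(moves=[[-1,0.1,0,0.05,0,0,0],[-1,0.1,0,0.1,0,0,0],[-1,0.05,0,0.1,0,0,0],[-1,-0.05,0,0.1,0,0,0]])

```text
clock: 9.0
eef_pos: [486.6, 109.2, 43.5]
tcp_rot: [3.141, 0.002, -0.207]
wrist_force: [-4.0, 1.2, 3.8]
finger_gap: 30.9
grip_force: 30.8
```

jog_arm(moves=[[-0.1,-0.05,0,0.1,0,0,0],[0.2,-0.05,0,0.1,0,0,0],[0.2,-0.05,0,0.1,0,0,0],[0.2,-0.05,0,0.1,0,0,0],[0.2,-0.05,0,-0.5,0,0,0],[0.2,-0.05,0,-3,0,0,0],[0.2,-0.05,0,-8,0,0,0],[0.2,-3,0,-13,0,0,0],[0.2,-6,0,-16,0,0,0],[0.2,-6,0,-16,0,0,0]])

```text
clock: 10.25
eef_pos: [428.9, 122.0, 206.0]
tcp_rot: [-3.14, -0.004, -0.206]
wrist_force: [0.3, -0.8, -1.1]
finger_gap: 51.4
grip_force: 0.0
```

```bash
python3 - <<'E'
from h import *
a=vision.get_image("scene")[:,:,::-1];b=vision.get_image("top")[:,:,::-1]
cv2.imwrite("pics/a3.png",a);cv2.imwrite("pics/b3.png",b)
cv2.imwrite("pics/c3.png",np.hstack([crop(0,a,310,220,90,130,4),crop(0,b,255,150,90,130,4)]))
x,y,w,h=345,245,30,50
H,S,V=cv2.split(cv2.cvtColor(np.ascontiguousarray(a[y:y+h,x:x+w]),cv2.COLOR_BGR2HSV))
o=np.array([508.8,105.8]);t=np.radians(-11.9);M=np.array([[np.cos(t),np.sin(t)],[-np.sin(t),np.cos(t)]])
mk=((H<8)|(H>172))&(S>130);vv,uu=np.nonzero(mk);q=(plane("scene",np.c_[uu+x,vv+y],42)[:,:2]-o)@M.T
print(len(q),q.mean(0).round(1),q.min(0).round(1),q.max(0).round(1),cv2.minAreaRect(np.float32(q)))
E
```

```text
269 [-20.9  -1.5] [-48.2 -16.2] [ 2.8 12.2] ((-22.71841812133789, -1.9935340881347656), (51.03458786010742, 28.328598022460938), 0.03128455579280853)
```

View pics/c3.png

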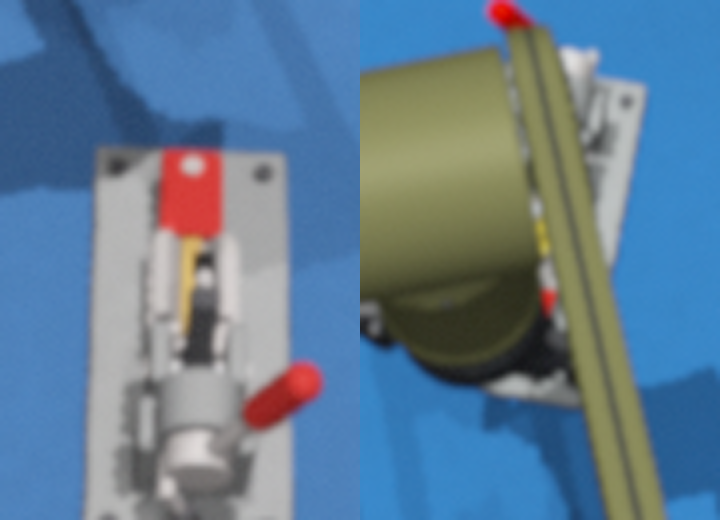

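The picture shows the blank home: head at crop (191,193), shoulder at the jaw front (row 233), blade straight in the groove and lever still open. Next I'll triangulate the grip's end and work out the pushing path.

```bash
python3 - <<'E'
from h import *
o=np.array([508.8,105.8]);t=np.radians(-11.9);M=np.array([[np.cos(t),np.sin(t)],[-np.sin(t),np.cos(t)]])
g=tri([(386.2,314.6)],[(288.6,151.6)])[0];print(g,M@(g[:2]-o))
s=readout.get_state();print(s["clock"],M@(s["eef_pos"][:2]-o),s["eef_pos"][2],s["tcp_rot"])
E
```

```text
[6.537e+02 1.174e+02 1.595e+02 6.000e-01] [139.39398339  41.22969069]
10.35 [-80.62457628  -0.86312686] 203.72368783833588 [-3.14101637e+00 -1.93177634e-03 -2.06311635e-01]
```

jog_arm(moves=[[-1,0,-5,0,0,0,0],[-1,3,-9.1,0,0,0,0],[-1,8,-9.1,0,0,0,0],[-1,13,-9.1,0,0,0,0],[-1,18,-9.1,0,0,0,0],[-1,22,-9.1,2,0,0,0],[-1,22,-9.1,4.7,0,0,0],[-1,22,-9.1,4.7,0,0,0]])

```text
clock: 11.35
eef_pos: [661.7, 164.2, 150.9]
tcp_rot: [3.138, 0.009, -0.208]
wrist_force: [-0.2, 0.2, -0.0]
finger_gap: 0.1
grip_force: 0.0
```

```bash
python3 - <<'E'
from h import *
o=np.array([508.8,105.8]);t=np.radians(-11.9);M=np.array([[np.cos(t),np.sin(t)],[-np.sin(t),np.cos(t)]])
s=readout.get_state();print(s["clock"],M@(s["eef_pos"][:2]-o),s["eef_pos"][2],s["tcp_rot"],s["finger_gap"])
a=vision.get_image("scene")[:,:,::-1];cv2.imwrite("pics/c4.png",crop(0,a,310,190,140,150,4))
E
```

```text
11.35 [137.57643913  88.70061195] 150.91310309674722 [ 3.13796991  0.00856956 -0.2078741 ] 0.12940803604332013
```

View pics/c4.png

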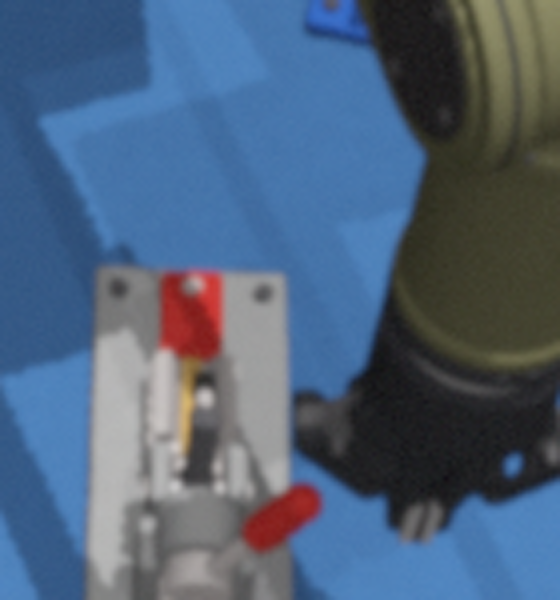

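The blank is still home (crop (190,315)) and the closed fingers (420,520) stand to the +y side of the red grip (282,518). I'll push the first half of the swing and check the force.

jog_arm(moves=[[-1,0.1,1.5,-0.5,0,0,0],[-1,0.1,3.0,-0.5,0,0,0],[-1,0.1,4.4,-0.9,0,0,0],[-1,0.1,5.7,-1.2,0,0,0],[-1,0.1,6.5,-1.4,0,0,0],[-1,0.1,7.2,-1.5,0,0,0]])

```text
clock: 12.15
eef_pos: [650.5, 96.4, 176.8]
tcp_rot: [-3.135, -0.006, -0.207]
wrist_force: [-2.8, 6.4, 13.5]
finger_gap: -0.2
grip_force: 7.4
```

```bash
cat > lev.py <<'E'
from h import *
def lev():
    a=vision.get_image("scene")[:,:,::-1];x,y,w,h=330,285,75,60
    H,S,V=cv2.split(cv2.cvtColor(np.ascontiguousarray(a[y:y+h,x:x+w]),cv2.COLOR_BGR2HSV))
    vv,uu=np.nonzero(((H<8)|(H>172))&(S>130));print("red",len(uu),uu.mean()+x,vv.mean()+y,uu.min()+x,uu.max()+x,vv.min()+y,vv.max()+y)
    t=np.radians(-11.9);X=np.array([np.cos(t),np.sin(t),0]);Y=np.array([-np.sin(t),np.cos(t),0]);o=np.array([508.8,105.8,75])
    for f in(-25,-15,-5,5,15,30,40,60,75):
        r=np.radians(f);print(f,*[proj("scene",o+139*X+d*(-np.sin(r)*Y+np.cos(r)*np.array([0,0,1]))).round(1) for d in(52,78,100)])
    s=readout.get_state();q=s["eef_pos"]-o
    print("v",s["clock"],q@X,q@Y,s["eef_pos"][2],s["wrist_force"],s["tcp_rot"])
    return a
E
python3 -c "
from lev import *
a=lev();cv2.imwrite('pics/c5.png',crop(0,a,310,230,110,120,5))"
```

```text
red 132 364.3712121212121 316.68939393939394 359 369 308 325
-25 [[373.1 323.6]] [[380.7 317.8]] [[387.4 312.8]]
-15 [[368.4 322.5]] [[373.5 316.2]] [[378.1 310.7]]
-5 [[363.4 321.9]] [[365.9 315.3]] [[368.  309.4]]
5 [[358.2 321.7]] [[357.9 314.9]] [[357.7 308.9]]
15 [[353.  321.8]] [[350.  315.2]] [[347.4 309.3]]
30 [[345.7 322.8]] [[338.9 316.7]] [[332.9 311.4]]
40 [[341.4 323.9]] [[332.3 318.4]] [[324.4 313.7]]
60 [[334.5 327.1]] [[322.1 323.3]] [[311.4 320. ]]
75 [[331.4 330. ]] [[317.5 327.7]] [[305.7 325.8]]
v 12.2 140.64628352907354 19.070626668123673 176.84899635352738 [-2.87559505  5.34435061 14.94740079] [-3.13631595 -0.00585887 -0.20748215]
```

View pics/c5.png

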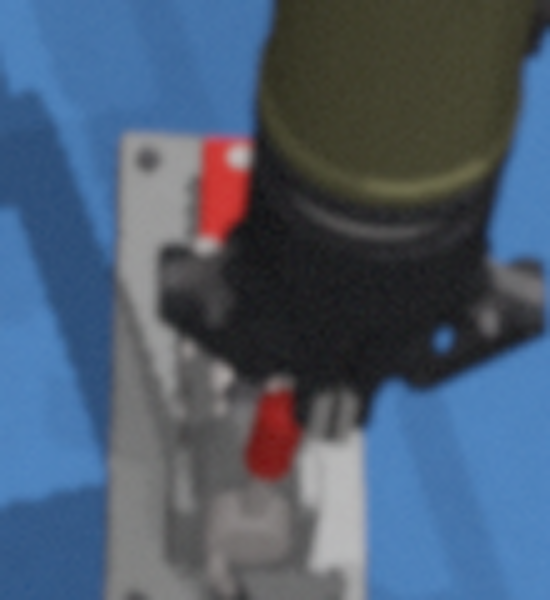

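The lever stands at about -5 degrees, as predicted. The 15 N upward force suggests the grip's end is under the wider black part of the fingers, so I'll raise a little and keep pushing.

jog_arm(moves=[[-1,0,0,-0.4,0,0,0],[-1,0,0.3,-0.6,0,0,0],[-1,0,0.6,-0.6,0,0,0]])

```text
clock: 12.58
eef_pos: [649.1, 89.2, 178.8]
tcp_rot: [-3.14, -0.002, -0.207]
wrist_force: [1.1, 5.3, 6.3]
finger_gap: -0.1
grip_force: 3.6
```

```bash
python3 -c "
from lev import *
a=lev()" | grep -v '^[-0-9]'
```

```text
red 125 360.992 316.256 357 365 307 324
v 12.625 140.7236491774355 12.236725344482032 178.7660410729658 [0.27560128 4.19715068 5.71918471] [-3.14017463e+00 -2.35091364e-03 -2.07072221e-01]
```

jog_arm(moves=[[-1,0,0.7,0,0,0,0],[-1,0,1.3,0.1,0,0,0],[-1,0,2.1,0.2,0,0,0],[-1,0,2.9,0.35,0,0,0],[-1,0,2.9,0.35,0,0,0]])

```text
clock: 13.25
eef_pos: [642.5, 59.3, 173.8]
tcp_rot: [3.141, -0.001, -0.208]
wrist_force: [0.9, 2.4, 3.5]
finger_gap: 0.1
grip_force: 1.7
```

```bash
python3 -c "
from lev import *
a=lev()" | grep -v '^[-0-9]'
```

```text
red 112 346.1517857142857 317.6607142857143 340 353 309 325
v 13.3 140.31737087061228 -17.55506583087964 173.8048535213652 [0.38879673 2.22789337 3.16113222] [ 3.14109934e+00 -2.57332186e-04 -2.07520524e-01]
```

jog_arm(moves=[[-1,0,0.8,0.25,0,0,0],[-1,0,1.5,0.5,0,0,0],[-1,0,2.2,0.85,0,0,0],[-1,0,2.9,1.25,0,0,0],[-1,0,3.4,1.65,0,0,0],[-1,0,3.9,2.05,0,0,0],[-1,0,4.7,3,0,0,0],[-1,0,4.7,3,0,0,0]])

```text
clock: 14.3
eef_pos: [631.7, 13.9, 142.5]
tcp_rot: [3.141, 0.003, -0.208]
wrist_force: [-0.8, 0.5, -0.4]
finger_gap: 0.3
grip_force: 0.0
```

```bash
sed -i 's/=330,285,75,60/=285,300,120,45/' lev.py; python3 -c "
from lev import *
a=lev()"
```

```text
red 191 319.3455497382199 328.413612565445 307 332 324 333
-25 [[373.1 323.6]] [[380.7 317.8]] [[387.4 312.8]]
-15 [[368.4 322.5]] [[373.5 316.2]] [[378.1 310.7]]
-5 [[363.4 321.9]] [[365.9 315.3]] [[368.  309.4]]
5 [[358.2 321.7]] [[357.9 314.9]] [[357.7 308.9]]
15 [[353.  321.8]] [[350.  315.2]] [[347.4 309.3]]
30 [[345.7 322.8]] [[338.9 316.7]] [[332.9 311.4]]
40 [[341.4 323.9]] [[332.3 318.4]] [[324.4 313.7]]
60 [[334.5 327.1]] [[322.1 323.3]] [[311.4 320. ]]
75 [[331.4 330. ]] [[317.5 327.7]] [[305.7 325.8]]
v 14.35 139.6156992225055 -64.15135372129579 143.08366647519836 [0.41696557 0.00617847 0.55291711] [ 3.14141861e+00  1.53338574e-03 -2.07294522e-01]
```

The lever has snapped to about 75 degrees, fully closed. I'll retreat and check.

jog_arm(moves=[[-1,0,0,-3,0,0,0],[-1,0,0,-8,0,0,0],[-1,0,0,-13,0,0,0],[-1,0,4,-15,0,0,0],[-1,0,9,-15,0,0,0],[-1,0,14,-15,0,0,0],[-1,0,14,-15,0,0,0],[-1,0,14,-15,0,0,0]])

```text
clock: 15.35
eef_pos: [604.1, -122.2, 294.0]
tcp_rot: [-3.141, -0.0, -0.207]
wrist_force: [-0.1, -0.4, 0.3]
finger_gap: 0.1
grip_force: 0.0
```

```bash
python3 -c "
from lev import *
a=vision.get_image('scene')[:,:,::-1];cv2.imwrite('pics/c6.png',crop(0,a,290,230,120,140,4))
s=readout.get_state();print(s['clock'],s['wrist_force'],s['joint_velocities'].round(3))"
```

```text
15.4 [ 0.04530116 -0.1897095  -0.3215685 ] [ 0.016  0.002 -0.001 -0.003  0.    -0.002]
```

View pics/c6.png

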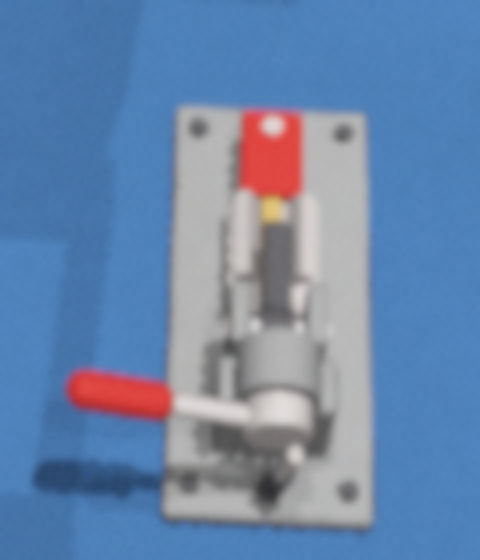

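The lever is closed (grip at crop (120,393)) and the pressing arm is down on the blade (278,260). The head is in line, with its shoulder at the jaw (row 193). I'll hand it in.

```bash
python3 -c "
from cell import robot; print(robot.sign_off())"
```

```text
the job is handed in; nothing more can be done
None
```

The red blank is in the vice with its shoulder against the jaw, the lever has snapped closed with the arm down on the blade, and I handed the job in at about 15 s; the final pictures look right, but the sign-off returned no verdict.

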